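Carry a freshly potted part on a free-running truck to the curing lamp

TASK

Lift the carrier by its grip bar with the freshly potted part standing loose on the free-running truck. By gently tilting the carrier, run the truck from its end stop to the middle of the bowed rails and keep it balanced there, never letting it run on to the stop at the other end, nor the part tip or leave the truck. Hold it so for 6 seconds in the air before the lamp, the part's middle 130 mm in front of the window's centre and level with it, rails parallel to the window, and finish while still holding it there; do not touch the part with the robot, bump the lamp or disturb the other things on the bench.

Things in the scene. Friction and masses are not known exactly. Their poses are not given: they have to be found in the camera images.
- carrier: Loose metal carrier, 0.35 kg nominal without truck and part, standing level on the bench. Two round rails (10 mm thick) along its y at x = -45 and +45, bowed up very slightly. End plates (158 wide in x, 8 thick, 75 high) at y = -136 and +136. Thin stays slope up from them to a grip bar over the middle. Height 155. Origin: middle of underside, z up.
- carrier_grip (a point): Centre of the carrier's black grip bar, 140 mm above the carrier's origin, axes as the carrier's. The bar lies along x: 156 long, 24 wide in y, 30 high, 37 above the part. Thin stays run down from its ends at x = -74 and +74. Take its middle from above, fingers closing along y, with full grip force; the grip may give a few hundredths of a rad under load.
- truck_mid (a point): Centre of the top of the truck, a steel plate (116 mm in x, 96 in y, 6 thick) on four ball bushings that runs along the rails almost freely; 0.2 kg, with the part 0.4 kg nominal. Stops let its centre go 80 mm either side of the rails' middle; it starts at rest at the stop on the carrier's +y side. A rim 10 high, 56 square inside, keeps the part in place.
- rail_mid (a point): Where truck_mid belongs: x = y = 0, 48 mm above the carrier's origin; carrier's axes. The truck moves along y: acceleration = g x slope to the low end - carrier acceleration - drag (0.4 N per m/s, about 1/s x speed). The rails' bow has 5 m radius: slope = y / 5 m plus carrier tilt, so it leaves the stop at 0.016 rad, and on a level carrier it runs away from the middle, e-fold in about 1 s.
- housing: Loose round aluminium part, freshly potted: 40 mm high, foot 50 and body 44 mm in diameter, dark resin on top, 0.2 kg nominal. It stands upright in the truck's rim with 3 mm play. Origin: centre of its underside.
- housing_mid (a point): The part's middle: on its axis, 20 mm above its underside (so 20 mm above truck_mid).
- lamp_window (a point): Centre of the lamp's round window (46 mm), 170 mm above the bench, facing -x of this frame (towards the robot, turned by up to 0.25 rad); y sideways along the window, z up. The place for the part's middle is x = -130 mm, y = 0, z = 0 here, the rails along this y.
- lamp: Curing lamp, fixed to the bench: white box 100 x 70 x 70 mm (x 0 to 100, top at 205), post 22 thick and round foot 110 across, both centred at x = 50. Origin on the bench under the box's front face; it shines along -x. The window is at x = -5, z = 170 mm.
- tape_roll: Bystander, loose: roll of masking tape lying flat, 96 mm across, 24 high. Origin: centre of its underside.
- mixing_cup: Bystander, loose: clear plastic mixing cup, 68 mm across, 65 high. Origin: centre of its underside.
- epoxy_tin: Bystander, loose: round tin, 84 mm across, 95 high. Origin: centre of its underside.
- hardener_jar: Bystander, loose: small jar, 60 mm across, 75 high. Origin: centre of its underside.
- screwdriver: Bystander, loose: screwdriver lying down.
- paper_cup: Bystander, loose: paper cup, 76 mm across, 85 high. Origin: centre of its underside.

How it is judged (in metres and radians):
On the way, in this order (a step that is already met when the one before it is completed fails the run):
1. the carrier is lifted clear of the bench (height (world z) of carrier above 0.03 m and contact force between the fingers and carrier above 2 N), for 0.2 s.
2. the truck is kept in the middle of the rails with the part before the lamp window (y of truck_mid in the frame of carrier between -0.025 and 0.025 m and x of housing_mid in the frame of lamp_window between -0.16 and -0.1 m and y of housing_mid in the frame of lamp_window between -0.03 and 0.03 m and z of housing_mid in the frame of lamp_window between -0.03 and 0.03 m and angle between the y axis of carrier and the y axis of lamp_window, either way round below 0.22 rad and height (world z) of carrier above 0.08 m), for 5.5 s.
At the end, for the whole second after the job is handed in: After 5.5 s with the truck within 25 mm of the rails' middle, the part within 30 mm of its place before the window and the rails parallel to 0.22 rad, still held in the air: part upright on the truck, truck within 60 mm of the middle, part within 70 mm sideways and 40 mm otherwise of its place (y of truck_mid in the frame of carrier between -0.06 and 0.06 m and z of housing in the frame of truck_mid between -0.006 and 0.008 m and x of housing in the frame of truck_mid between -0.02 and 0.02 m and y of housing in the frame of truck_mid between -0.02 and 0.02 m and x of housing_mid in the frame of lamp_window between -0.17 and -0.09 m and y of housing_mid in the frame of lamp_window between -0.07 and 0.07 m and z of housing_mid in the frame of lamp_window between -0.04 and 0.04 m and angle between housing's own z axis and vertical below 0.4 rad and angle between the y axis of carrier and the y axis of lamp_window, either way round below 0.25 rad and height (world z) of carrier above 0.08 m and contact force between the fingers and carrier above 2 N); the arm keeps its last pose, push and grip.
It fails at once if the truck runs to the other end (over 72 mm beyond the middle) (y of truck_mid in the frame of carrier below -0.072 m).
It fails at once if the part tips or leaves the truck, or the carrier tips (angle between housing's own z axis and vertical above 0.5 rad or distance between housing and truck_mid above 0.03 m or angle between carrier's own z axis and vertical above 0.45 rad).
It fails at once if the robot touches the part (contact force between any of the arm, the fingers and housing above 0.5 N).
It fails at once if the lamp is bumped (contact force between anything else and lamp above 4 N).
It fails at once if another thing on the bench is disturbed (moved over 30 mm) (distance of any of tape_roll, mixing_cup, epoxy_tin, hardener_jar, screwdriver, paper_cup from where it was at the start of the episode above 0.03 m).
It also fails if it takes over 58 s, if anything falls off the work surface, if the arm or the gripper's body presses on something with over 40 N, if the wrist force passes 120 N, or if a joint passes its speed limit or range.

ROBOT

A 6-joint arm with a two-finger parallel gripper is mounted at the origin on the work surface. World frame = base frame: x ahead of the robot, y to its left, z up, the work surface at z = 0. Lengths are in mm, angles in rad, forces in N, time in s.
With the tool pointing down it reaches from about 325 to 775 mm from the base axis. Payload 5.5 kg.
Tool frame: the origin (TCP) lies between the finger pads; the fingertips stand 17 mm ahead of it and the grasp point (between the pads) lies 2 mm behind it (tip_reach is the distance from the TCP to the fingertips, in mm); z points along the fingers, y is the line along which they close (so a half turn about z gives the same grasp; the last joint's range is limited). The gripper opens to 88 mm and grips with 3 to 60 N. Pads are 20 mm wide; open, the fingers measure 115 mm over their backs; the gripper's body (75 mm by 178 mm) begins 61 mm behind the grasp point.
Start: joints at [-1.36, 0.091, 1.231, -0, 1.82, -0.057], TCP at [158.765, -578.628, 239.631] pointing down, gripper open.
Joint ranges: [-2.87, 2.87], [-0.86, 2.18], [0.17, 2.46], [-1.51, 4.65], [0.06, 2.69], [-2.65, 2.65]. Speed limits (rad/s): [2.57, 2.57, 3.01, 3.14, 3.14, 3.14].

INTERFACE

Orientations are given as [roll, pitch, yaw] about the fixed x, y, z axes, in that order (R = Rz(yaw) Ry(pitch) Rx(roll)).
In Python, from plant import * gives the robot as it stands.
- The arm moves only by the tool move_arm, never from a script. Its arguments are lists of equal length, an entry for each row: "delta_pos": the shift along the tool's x, y, z in m, a list of three; "rotation": the turn, a rotation vector about the tool's x, y, z in degrees, a list of three; "hand": the opening, from 0 (shut) to 1 (fully open). In form: {"delta_pos": [[x, y, z], ...], "rotation": [[rx, ry, rz], ...], "hand": [hand, ...]}. A call has 1 to 10 rows; each row is the pose to reach, as a shift and turn from the pose commanded when the call began, along the tool's axes at that moment; what a row does not reach only later rows make up. A row lasts 1/10 s, in which the tool goes at most 50 mm and 8.59 degrees, less where a joint would pass 70% of its speed; a pose out of reach is approached as far as the arm can. A call with a gripper value outside its range is refused whole. The fingers move at their own pace and stop on an object; "grip_force" is the grip in N (left out, the last holds). Time passes only in rows, so rows that repeat a pose let the fingers close. It gives the time, the measured TCP pose, the force, the opening and the grip force at its end, in the units of the state.
- sense(): the state, without advancing time (a new reading comes with each control period).
- grab_frame(name): name is "scene" or "top" or "wrist"; returns a dict with "img" (420x560x3 uint8, red, green, blue), "K" (3x3 intrinsics, pixels), "k1" (the pictures are not rectified: a ray, as slopes to the right and down, at radius r is drawn at 1 + k1 r^2 times it, then the intrinsics apply), "cam_to_world" (4x4, takes a point from camera to world coordinates). Camera axes: x right, y down, z forward; pixel columns grow to the right and rows downward; lengths in mm; the calibration is good to about 2 mm. A picture is of the moment at which its call begins. There is no depth.
- close_job(): hands the job in; it is judged then, once.
The state is a dict: "time_s": time; "joint_pos": joint angles; "qvel": joint speeds; "joint_efforts": joint torques, N m; "eef_pos": TCP position; "orientation": TCP orientation; "ft_force": force on the tool from outside, world axes, zero at the start; "wrist_torque": the same for the moment, N m; "finger_gap": finger opening in mm; "grasp_force": force on a finger pad.
Only numpy, scipy, OpenCV 4.12 (cv2) and the standard library are available. Lean on these libraries where they do the work, as an engineer would, in place of code of your own. Each camera call takes 0.05 s, during which the arm holds its last target. There are 200 camera calls.

## Working session

There is one attempt and no reset: what is moved stays moved. The work goes in short steps, Python scripts to look and compute and a tool call to move; the robot and the scene stay as the last step left them, time stands still between calls to the robot, and variables do not carry over. Pictures are saved under pics/ and viewed, at most 10 in all, crops included, and the job is handed in when it is done.

Besides the shell and the picture viewer there is one more tool, called after ">>>" as name(argument=value, ...) on one line, values as JSON. move_arm: Moves the arm, as the interface text tells. Its arguments: {"type":"object","properties":{"delta_pos":{"type":"array"},"rotation":{"type":"array"},"hand":{"type":"array"},"grip_force":{"type":"number"}},"required":["delta_pos","rotation","hand"]}

```bash
ls; mkdir -p pics; python3 - <<'E'
from plant import *
import cv2
print(sense())
for n in("scene","top"):
    f=grab_frame(n); cv2.imwrite(f"pics/{n}0.png",f["img"][:,:,::-1]); print(n,f["K"],f["k1"],f["cam_to_world"])
E
```

```text
pics
{'time_s': 0.0, 'joint_pos': array([-1.35969408e+00,  9.18346297e-02,  1.23186923e+00, -2.40969930e-05,
        1.81979544e+00, -5.67279766e-02]), 'qvel': array([ 1.19880435e-03, -1.93732591e-03,  6.75946387e-05,  1.09342687e-04,
       -1.03328271e-03,  6.39410728e-04]), 'joint_efforts': array([-1.13127022e-03, -4.46455193e+01, -4.06444538e+01,  6.97681750e-02,
        2.94256560e-02, -1.56328197e-04]), 'eef_pos': array([ 158.70326126, -578.35815533,  238.53075989]), 'orientation': array([-3.13968774e+00, -8.47748811e-05,  2.67824225e-01]), 'ft_force': array([ 0.2340976 ,  0.15684074, -0.33164654]), 'wrist_torque': array([-0.0060254 ,  0.02802198,  0.02197127]), 'grasp_force': 0.0, 'finger_gap': 87.41997473862996}
scene [[434.04024945   0.         280.05503766]
 [  0.         434.04024945 215.58280297]
 [  0.           0.           1.        ]] -0.015127770232179137 [[ 4.40216321e-01  6.86821545e-01 -5.78347436e-01  1.25159885e+03]
 [ 8.97749625e-01 -3.25220057e-01  2.97115339e-01 -2.83278154e+02]
 [ 1.59750301e-02 -6.50006215e-01 -7.59760961e-01  9.88099660e+02]
 [ 0.00000000e+00  0.00000000e+00  0.00000000e+00  1.00000000e+00]]
top [[465.73364226   0.         288.01718059]
 [  0.         465.73364226 203.41514233]
 [  0.           0.           1.        ]] -0.14164030394312146 [[ 1.20684451e-02 -9.96231722e-01  8.58877726e-02  4.69685678e+02]
 [-9.99924617e-01 -1.22180402e-02 -1.21628329e-03  6.12942223e+01]
 [ 2.26108025e-03 -8.58666195e-02 -9.96304076e-01  1.25962408e+03]
 [ 0.00000000e+00  0.00000000e+00  0.00000000e+00  1.00000000e+00]]
```

View pics/scene0.png

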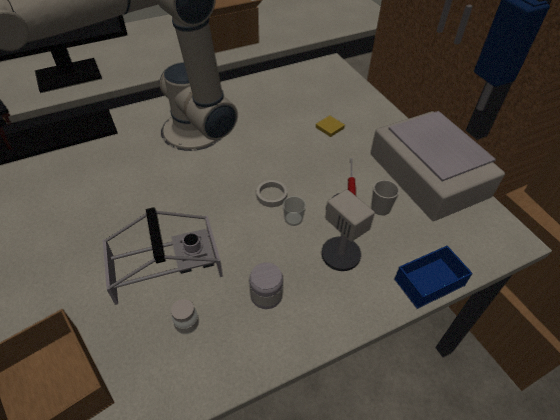

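View pics/top0.png

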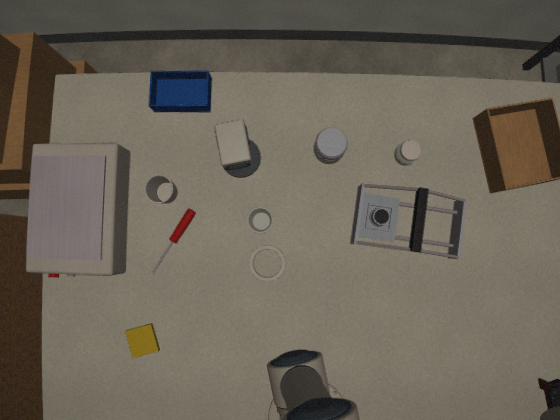

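Scene view: the carrier is at about (163,250), with its truck at the end nearer the lamp and the lamp box at (348,215). Top view: black bar from (420,190) to (418,250), truck at (380,216), lamp box at (233,143), tin at (331,144), jar at (407,152).

```bash
cat > h.py <<'E'
from plant import *
import cv2, numpy as np
def ray(f,px):
    K=f["K"]; p=np.atleast_2d(np.array(px,float))
    d=(p-K[:2,2])/[K[0,0],K[1,1]]; u=d.copy()
    for _ in range(20): u=d/(1+f["k1"]*(u**2).sum(1,keepdims=True))
    T=f["cam_to_world"]; return T[:3,3], np.c_[u,np.ones(len(u))]@T[:3,:3].T
def onz(f,px,z):
    c,d=ray(f,px); return c+d*((z-c[2])/d[:,2])[:,None]
def proj(f,P):
    T=f["cam_to_world"]; q=(np.atleast_2d(P)-T[:3,3])@T[:3,:3]; s=q[:,:2]/q[:,2:]
    s=s*(1+f["k1"]*(s**2).sum(1,keepdims=True)); return s*[f["K"][0,0],f["K"][1,1]]+f["K"][:2,2]
def blob(mask,x0,y0,x1,y1):
    m=np.zeros_like(mask,np.uint8); m[y0:y1,x0:x1]=mask[y0:y1,x0:x1]
    n,l,s,c=cv2.connectedComponentsWithStats(m); i=1+np.argmax(s[1:,4])
    cs,_=cv2.findContours((l==i).astype(np.uint8),0,2); return max(cs,key=len)[:,0],s[i]
E
python3 - <<'E'
from h import *
f=grab_frame("top"); g=f["img"].max(2).astype(int); im=f["img"]
c,s=blob((g<40),408,180,434,258); print("bar",s); P=onz(f,c,155)[:,:2]; print(cv2.minAreaRect(P.astype(np.float32)))
print(cv2.minAreaRect(c))
print("px lamp"); print(im[140,233],im[165,233],im[140,215-8],im[150,247], im[155,240])
c,s=blob((g>150),205,110,262,172); print(s); P=onz(f,c,205)[:,:2]; print(cv2.minAreaRect(P.astype(np.float32)),cv2.boxPoints(cv2.minAreaRect(P.astype(np.float32))))
for n,p,z in(("tin",(331,142),95),("jar",(408,150),75),("paper",(160,189),50),("mix",(260,219),40),("tape",(267,263),24),("truckpart",(380,215),88)): print(n,onz(f,p,z))
z=np.vstack([cv2.resize(im[100:190,190:300],None,fx=5,fy=5),]); z2=cv2.resize(im[170:270,345:475],None,fx=5,fy=5)
cv2.imwrite("pics/lampc.png",z[:,:,::-1]); cv2.imwrite("pics/carc.png",z2[:,:,::-1])
E
```

```text
bar [410 188  18  64 651]
((529.9554443359375, -252.8443145751953), (27.87032127380371, 152.39453125), 82.10427856445312)
((417.9769592285156, 219.6846160888672), (11.287160873413086, 63.1336784362793), 7.125016689300537)
px lamp
[139 132 119] [39 37 39] [129 122 107] [134 129 117] [145 139 127]Traceback (most recent call last):
  File "<stdin>", line 6, in <module>
  File "h.py", line 15, in blob
    n,l,s,c=cv2.connectedComponentsWithStats(m); i=1+np.argmax(s[1:,4])
                                                     ~~~~~~~~~^^^^^^^^^
    return _wrapfunc(a, 'argmax', axis=axis, out=out, **kwds)
    return bound(*args, **kwds)
ValueError: attempt to get argmax of an empty sequence
```

```bash
python3 - <<'E'
from h import *
f=grab_frame("top"); im=f["img"]
s=grab_frame("scene")["img"]
def up(a): return cv2.convertScaleAbs(cv2.resize(a,None,fx=5,fy=5,interpolation=cv2.INTER_CUBIC),alpha=1.3)
a=up(im[105:185,195:275]); b=up(s[180:275,310:390])
o=np.zeros((475,800,3),np.uint8); o[:400,:400]=a; o[:475,400:]=b
cv2.imwrite("pics/lampc.png",o[:,:,::-1]); cv2.imwrite("pics/carc.png",up(im[170:270,345:475])[:,:,::-1])
for n,p,z in(("tin",(331,142),95),("jar",(408,150),75),("paper",(160,189),50),("mix",(260,219),40),("tape",(267,263),24),("truckpart",(380,215),88)): print(n,onz(f,p,z))
E
```

```text
tin [[728.53237581 -47.77900905  95.        ]]
jar [[ 715.59162281 -251.64611556   75.        ]]
paper [[608.03266899 398.41802342  50.        ]]
mix [[532.9078389  132.77360562  40.        ]]
tape [[417.62143352 113.37071387  24.        ]]
truckpart [[ 544.0715329  -173.65848346   88.        ]]
```

View pics/lampc.png

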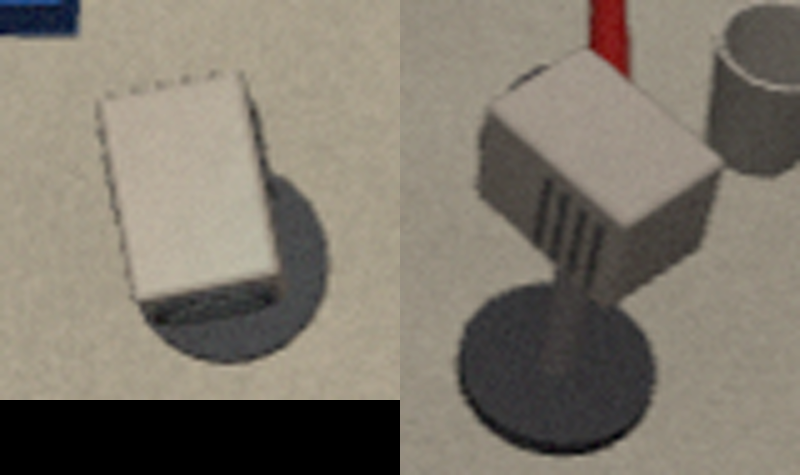

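View pics/carc.png

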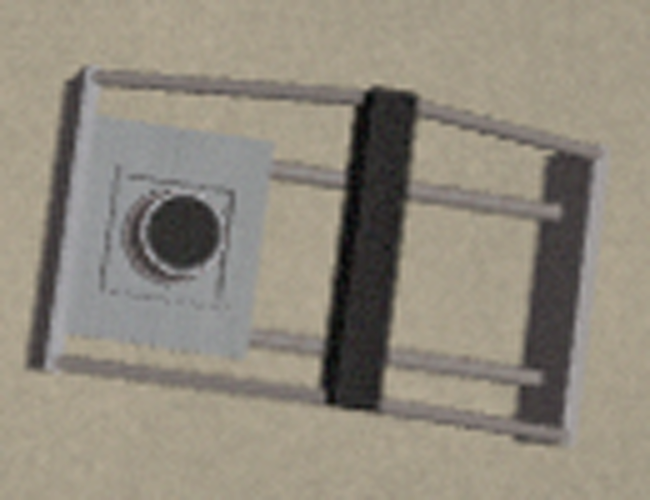

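Lamp crop: top-view corners of the box top at crop (100,100), (240,72), (278,272), (140,298), with the window face at the lower edge. Carrier crop: truck plate at the left end; end-plate top edges (90,68)-(50,370) and (603,150)-(570,440).

```bash
python3 - <<'E'
from h import *
f=grab_frame("top"); s=grab_frame("scene")
A=onz(f,np.array([[100,100],[240,72],[278,272],[140,298]])/5+[195,105],205)[:,:2]
B=onz(s,np.array([[490,107],[588,48],[722,160],[628,228]])/5+[310-80,180],205)[:,:2]
for Q in (A,B): 
    print(Q.round(1),[np.linalg.norm(Q[i]-Q[i-1]).round(1) for i in range(4)], Q.mean(0))
bx=((A[0]+A[1])-(A[2]+A[3]))/2; print("lamp yaw from sides",np.arctan2(bx[1],bx[0]))
C=onz(f,np.array([[90,68],[50,370],[603,150],[570,440]])/5+[345,170],75)[:,:2]
print(C.round(1),C.mean(0)); d=(C[0]+C[1]-C[2]-C[3])/2; print(np.linalg.norm(d),np.arctan2(d[1],d[0])-np.pi/2)
T=onz(f,np.array([[98,118],[275,140],[245,360],[68,335]])/5+[345,170],60)[:,:2]; print("truck",T.mean(0))
E
```

```text
[[741.4 231.9]
 [755.1 166.9]
 [661.  147.1]
 [648.3 210.4]] [np.float64(95.5), np.float64(66.4), np.float64(96.2), np.float64(64.6)] [701.43959466 189.08455804]
[[664.7 149.3]
 [651.  214.2]
 [742.4 233. ]
 [758.8 169.1]] [np.float64(96.1), np.float64(66.4), np.float64(93.3), np.float64(66.0)] [704.21925741 191.39098627]
lamp yaw from sides 0.21645381148634368
[[ 625.4 -132.5]
 [ 470.2 -111.9]
 [ 586.5 -404.1]
 [ 435.6 -384. ]] [ 529.40277405 -258.09731685]
274.31689582256706 -0.13450008615009423
truck [ 539.14133414 -177.66284073]
```

```bash
cat >> h.py <<'E'
from scipy.spatial.transform import Rotation as R
def rel(p0,r0,p1,r1):
    a=R.from_euler('xyz',r0); b=R.from_euler('xyz',r1)
    return a.inv().apply(np.subtract(p1,p0))/1000,(a.inv()*b).as_rotvec(degrees=True)
E
python3 - <<'E'
from h import *
s=sense(); print(s['eef_pos'],s['orientation'])
print(rel([158.765,-578.628,239.631],[np.pi,0,.268],[529.8,-256.5,239.6],[np.pi,0,-.135]))
E
```

```text
[ 158.7603295  -578.56244907  239.34528909] [-3.14110040e+00 -2.66601372e-05  2.67784803e-01]
(array([ 4.43090530e-01, -2.12377498e-01,  3.10000000e-05]), array([-1.42205359e-30, -2.82773385e-15,  2.30901991e+01]))
```

>>> move_arm(delta_pos=[[0.022,-0.011,0],[0.06,-0.029,0],[0.102,-0.049,0],[0.146,-0.07,0],[0.19,-0.091,0],[0.235,-0.113,0],[0.279,-0.134,0],[0.323,-0.155,0],[0.365,-0.175,0],[0.4,-0.192,0]], rotation=[[0,0,1],[0,0,3],[0,0,5.5],[0,0,8],[0,0,10.5],[0,0,13],[0,0,15.5],[0,0,18],[0,0,20],[0,0,21.5]], hand=[1,1,1,1,1,1,1,1,1,1], grip_force=60)

```text
time_s: 1.35
eef_pos: [495.3, -285.6, 239.7]
orientation: [-3.142, -0.0, -0.108]
ft_force: [0.1, -0.3, 0.4]
finger_gap: 88.0
grasp_force: 0.0
```

```bash
python3 - <<'E'
from h import *
s=sense(); print(s['eef_pos'],s['orientation'],s['qvel'].round(3))
print(rel(s['eef_pos'],s['orientation'],[529.8,-256.5,239.6],[np.pi,0,-.135]))
f=grab_frame("wrist"); cv2.imwrite("pics/w0.png",f["img"][:,:,::-1])
E
```

```text
[ 495.28685558 -285.63209577  239.72887241] [-3.14151715e+00 -4.61472649e-04 -1.07668574e-01] [ 0.656  0.307 -0.305 -0.01  -0.001  0.907]
(array([ 0.03118267, -0.0326722 ,  0.00014573]), array([-0.00468686, -0.02637967,  1.56597632]))
```

View pics/w0.png

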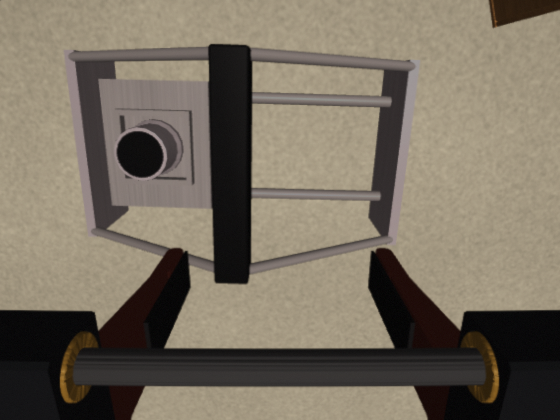

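The wrist view shows the whole carrier. The black bar runs vertically at column ~230 and the truck plate is at (105-210, 80-207); the arm was still moving when it was taken.

>>> move_arm(delta_pos=[[0.015,-0.016,0],[0.027,-0.029,0],[0.0327,-0.0348,0.005],[0.0327,-0.0348,0.015],[0.0327,-0.0348,0.025],[0.0327,-0.0348,0.035],[0.0327,-0.0348,0.035],[0.0327,-0.0348,0.035]], rotation=[[0,0,0.8],[0,0,1.6],[0,0,1.6],[0,0,1.6],[0,0,1.6],[0,0,1.6],[0,0,1.6],[0,0,1.6]], hand=[1,1,1,1,1,1,1,1])

```text
time_s: 2.2
eef_pos: [529.4, -256.9, 204.1]
orientation: [-3.141, 0.001, -0.136]
ft_force: [-0.0, -0.3, 0.8]
finger_gap: 87.9
grasp_force: 0.0
```

```bash
python3 - <<'E'
from h import *
s=sense(); print(s['eef_pos'],s['orientation'],s['qvel'].round(3))
f=grab_frame("wrist"); cv2.imwrite("pics/w1.png",f["img"][:,:,::-1])
T=f["cam_to_world"];print(T,f["K"],f["k1"])
a=np.array([[529.8,-256.5]]); u=np.array([np.cos(.135),-np.sin(.135)]); v=np.array([np.sin(.135),np.cos(.135)])
g=f["img"].max(2); c,st=blob(g<40,150,0,420,290); P=onz(f,c,155)[:,:2]; print(st,cv2.minAreaRect(P.astype(np.float32)))
C=onz(f,[[69,55]],75)
E
```

```text
[ 529.37884498 -256.91621167  204.14544442] [-3.14135591e+00  8.84845647e-04 -1.36161221e-01] [ 0.006 -0.008 -0.023 -0.     0.001  0.001]
[[-1.35869245e-01 -9.43057682e-01 -3.03614485e-01  6.14205320e+02]
 [-9.90726633e-01  1.29165968e-01  4.21531955e-02 -2.68615030e+02]
 [-5.36235831e-04  3.06526280e-01 -9.51862045e-01  3.48050903e+02]
 [ 0.00000000e+00  0.00000000e+00  0.00000000e+00  1.00000000e+00]] [[370.61404635   0.         278.91388264]
 [  0.         370.61404635 205.24004951]
 [  0.           0.           1.        ]] -0.02796522492252969
[ 258  100   46  190 7904] ((554.30029296875, -260.8316650390625), (23.027786254882812, 107.65303039550781), 81.96248626708984)
```

View pics/w1.png

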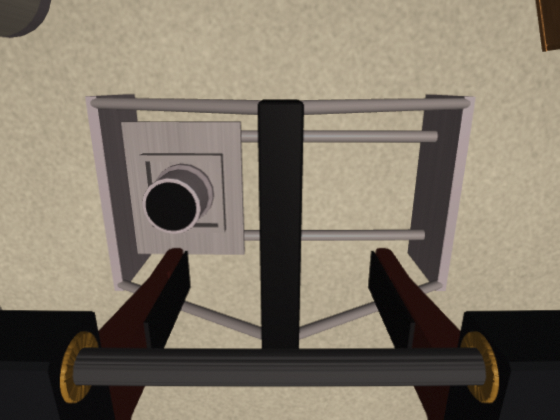

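The bar is centred between the fingers at column ~280 and its far end is at row 100. The position agrees within 1 mm, so I'll descend and grip.

>>> move_arm(delta_pos=[[0,0,0.012],[0,0,0.027],[0,0,0.042],[0,0,0.055],[0,0,0.063],[0,0,0.0665],[0,0,0.0665],[0,0,0.0665],[0,0,0.0665],[0,0,0.0665]], rotation=[[0,0,0],[0,0,0],[0,0,0],[0,0,0],[0,0,0],[0,0,0],[0,0,0],[0,0,0],[0,0,0],[0,0,0]], hand=[1,1,1,1,1,1,1,0.5,0.35,0.25])

```text
time_s: 3.25
eef_pos: [530.2, -256.7, 138.9]
orientation: [3.141, -0.001, -0.135]
ft_force: [0.6, 0.1, -0.3]
finger_gap: 67.2
grasp_force: 0.0
```

>>> move_arm(delta_pos=[[0,0,0],[0,0,0],[0,0,0],[0,0,0],[0,0,0]], rotation=[[0,0,0],[0,0,0],[0,0,0],[0,0,0],[0,0,0]], hand=[0.2,0.1,0,0,0], grip_force=60)

```text
time_s: 3.75
eef_pos: [529.9, -256.5, 138.1]
orientation: [-3.142, 0.0, -0.135]
ft_force: [0.1, -0.2, 0.1]
finger_gap: 27.5
grasp_force: 0.0
```

>>> move_arm(delta_pos=[[0,0,0],[0,0,0],[0,0,0],[0,0,-0.002],[0,0,-0.006],[0,0,-0.012],[0,0,-0.02],[0,0,-0.028],[0,0,-0.037],[0,0,-0.046]], rotation=[[0,0,0],[0,0,0],[0,0,0],[0,0,0],[0,0,0],[0,0,0],[-0.3,0,0],[-0.6,0,0],[-1,0,0],[-1.5,0,0]], hand=[0,0,0,0,0,0,0,0,0,0], grip_force=60)

```text
time_s: 4.75
eef_pos: [530.0, -256.6, 185.3]
orientation: [3.115, -0.001, -0.135]
ft_force: [-0.8, -0.4, -6.7]
finger_gap: 23.9
grasp_force: 60.0
```

```bash
python3 - <<'E'
from h import *
s=sense(); print(s['eef_pos'],s['orientation'],s['ft_force'],s['wrist_torque'],s['grasp_force'],s['finger_gap'])
f=grab_frame("wrist"); cv2.imwrite("pics/w2.png",f["img"][:,:,::-1])
E
```

```text
[ 530.0381791  -256.55019702  185.25720148] [ 3.11463975e+00 -5.54441899e-04 -1.35375647e-01] [-0.789639   -0.39177737 -6.66047278] [-0.22677469  0.02225114  0.03760369] 59.99725520610809 23.941878790745676
```

View pics/w2.png

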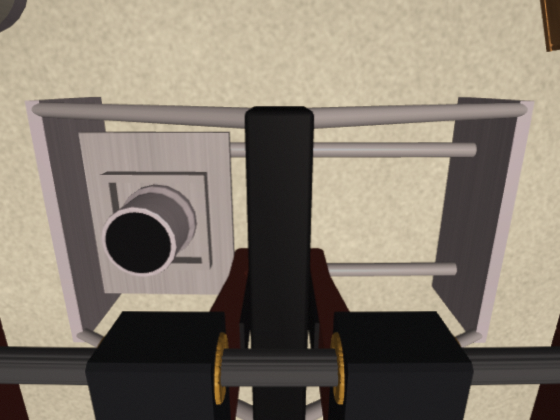

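The carrier is in the air, with the bar at columns 247-313. The truck is still at its left stop, its right edge at column 232, and the part is upright.

```bash
cat >> h.py <<'E'
import json
TGT=np.array([522.1,151.6,170.]); YAW=.211
def pose(theta,yaw=YAW,c=TGT,h=70.):   # TCP pose so that the part's middle place is at c, tilt theta
    r=[np.pi+theta,0,yaw]; return c+R.from_euler('xyz',r).apply([0,0,-h]), r
def rows(p0,r0,poses):
    D=[];W=[]
    for p,r in poses:
        d,w=rel(p0,r0,p,r); D.append([float(v) for v in d.round(4)+0.]);W.append([float(v) for v in w.round(2)+0.])
    print(json.dumps(D));print(json.dumps(W))
    return poses[-1]
def strip(f,r0=170,r1=236):
    im=f["img"].astype(int); return im[r0:r1]
E
python3 - <<'E'
from h import *
p0=np.array([529.8,-256.5,138.1]); a=R.from_euler('xyz',[np.pi,0,-.135]); p0=p0+a.apply([0,0,-46]); r0=[np.pi-.02618,0,-.135]
c0=p0-R.from_euler('xyz',r0).apply([0,0,-70]); n=30
P=[]
for i in range(1,n+1):
    t=i/n; s=t-np.sin(2*np.pi*t)/2/np.pi; th=-.02618-.03*min(1,i/8)
    s2=min(1,i/15); z=s2*s2*(3-2*s2)
    c=c0+(TGT-c0)*[s,s,z]; P.append(pose(th,-.135+s*.346,c))
for k in range(3):
    p0,r0=rows(p0,r0,P[10*k:10*k+10]); print()
print(p0,r0)
for n in("w1","w2"):
    im=cv2.imread(f"pics/{n}.png")[:,:,::-1].astype(int)
    for r in (120,200,230): print(n,r,[(x,*im[r-2:r+3,x].mean(0).round().astype(int)) for x in (10,35,60,75,95,110,130,200,240,280,330,400,470,500,515,540)])
E
```

```text
[[0.0, -0.0003, -0.0007], [-0.0001, -0.0012, -0.0027], [-0.0004, -0.0032, -0.0059], [-0.001, -0.0069, -0.0099], [-0.0018, -0.0126, -0.0148], [-0.0031, -0.0208, -0.0202], [-0.0048, -0.0316, -0.0259], [-0.0069, -0.0452, -0.0318], [-0.0095, -0.0614, -0.0377], [-0.0125, -0.0802, -0.0434]]
[[-0.21, 0.0, 0.0], [-0.43, 0.0, -0.04], [-0.64, 0.0, -0.13], [-0.86, 0.01, -0.3], [-1.07, 0.02, -0.57], [-1.29, 0.04, -0.96], [-1.5, 0.06, -1.49], [-1.72, 0.09, -2.15], [-1.72, 0.12, -2.94], [-1.72, 0.16, -3.87]]

[[-0.0019, -0.0213, -0.0059], [-0.004, -0.0448, -0.0112], [-0.0063, -0.0699, -0.0157], [-0.0087, -0.0963, -0.0192], [-0.0111, -0.1234, -0.0214], [-0.0135, -0.1504, -0.023], [-0.0159, -0.1769, -0.0245], [-0.0181, -0.2023, -0.0259], [-0.0202, -0.2259, -0.0272], [-0.0222, -0.2475, -0.0284]]
[[0.0, 0.06, -1.05], [0.0, 0.12, -2.2], [0.0, 0.19, -3.43], [0.0, 0.27, -4.71], [0.0, 0.34, -6.03], [0.0, 0.41, -7.34], [0.0, 0.49, -8.63], [0.0, 0.55, -9.86], [0.0, 0.62, -11.01], [0.0, 0.68, -12.05]]

[[0.0023, -0.019, -0.0011], [0.0043, -0.0354, -0.002], [0.006, -0.0489, -0.0028], [0.0073, -0.0596, -0.0034
[... 4698 characters left out ...]
nt64(185), np.int64(169), np.int64(168)), (75, np.int64(85), np.int64(77), np.int64(76)), (95, np.int64(167), np.int64(155), np.int64(149)), (110, np.int64(19), np.int64(18), np.int64(18)), (130, np.int64(20), np.int64(18), np.int64(19)), (200, np.int64(173), np.int64(160), np.int64(153)), (240, np.int64(206), np.int64(193), np.int64(167)), (280, np.int64(27), np.int64(26), np.int64(25)), (330, np.int64(213), np.int64(201), np.int64(174)), (400, np.int64(206), np.int64(193), np.int64(167)), (470, np.int64(66), np.int64(60), np.int64(59)), (500, np.int64(187), np.int64(170), np.int64(169)), (515, np.int64(205), np.int64(193), np.int64(167)), (540, np.int64(203), np.int64(190), np.int64(164))]
```

>>> move_arm(delta_pos=[[0.0,-0.0003,-0.0007],[-0.0001,-0.0012,-0.0027],[-0.0004,-0.0032,-0.0059],[-0.001,-0.0069,-0.0099],[-0.0018,-0.0126,-0.0148],[-0.0031,-0.0208,-0.0202],[-0.0048,-0.0316,-0.0259],[-0.0069,-0.0452,-0.0318],[-0.0095,-0.0614,-0.0377],[-0.0125,-0.0802,-0.0434]], rotation=[[-0.21,0.0,0.0],[-0.43,0.0,-0.04],[-0.64,0.0,-0.13],[-0.86,0.01,-0.3],[-1.07,0.02,-0.57],[-1.29,0.04,-0.96],[-1.5,0.06,-1.49],[-1.72,0.09,-2.15],[-1.72,0.12,-2.94],[-1.72,0.16,-3.87]], hand=[0,0,0,0,0,0,0,0,0,0])

```text
time_s: 5.8
eef_pos: [528.5, -172.7, 226.1]
orientation: [3.085, -0.0, -0.066]
ft_force: [-0.9, 0.0, -6.5]
finger_gap: 24.0
grasp_force: 60.0
```

>>> move_arm(delta_pos=[[-0.0019,-0.0213,-0.0059],[-0.004,-0.0448,-0.0112],[-0.0063,-0.0699,-0.0157],[-0.0087,-0.0963,-0.0192],[-0.0111,-0.1234,-0.0214],[-0.0135,-0.1504,-0.023],[-0.0159,-0.1769,-0.0245],[-0.0181,-0.2023,-0.0259],[-0.0202,-0.2259,-0.0272],[-0.0222,-0.2475,-0.0284]], rotation=[[0.0,0.06,-1.05],[0.0,0.12,-2.2],[0.0,0.19,-3.43],[0.0,0.27,-4.71],[0.0,0.34,-6.03],[0.0,0.41,-7.34],[0.0,0.49,-8.63],[0.0,0.55,-9.86],[0.0,0.62,-11.01],[0.0,0.68,-12.05]], hand=[0,0,0,0,0,0,0,0,0,0])

```text
time_s: 6.8
eef_pos: [522.5, 77.7, 240.4]
orientation: [3.086, -0.001, 0.146]
ft_force: [-0.3, 0.3, -6.8]
finger_gap: 24.0
grasp_force: 60.0
```

>>> move_arm(delta_pos=[[0.0023,-0.019,-0.0011],[0.0043,-0.0354,-0.002],[0.006,-0.0489,-0.0028],[0.0073,-0.0596,-0.0034],[0.0083,-0.0677,-0.0038],[0.009,-0.0733,-0.0041],[0.0094,-0.0768,-0.0043],[0.0096,-0.0786,-0.0044],[0.0097,-0.0793,-0.0045],[0.0097,-0.0794,-0.0045]], rotation=[[0.0,0.05,-0.93],[0.0,0.1,-1.72],[0.0,0.13,-2.38],[0.0,0.16,-2.91],[0.0,0.19,-3.3],[0.0,0.2,-3.57],[0.0,0.21,-3.74],[0.0,0.22,-3.83],[0.0,0.22,-3.86],[0.0,0.22,-3.87]], hand=[0,0,0,0,0,0,0,0,0,0])

```text
time_s: 7.8
eef_pos: [521.6, 155.1, 239.9]
orientation: [3.085, -0.0, 0.21]
ft_force: [0.5, -0.9, -6.9]
finger_gap: 23.8
grasp_force: 60.0
```

```bash
cat >> h.py <<'E'
def metal(f):
    im=cv2.GaussianBlur(f["img"],(3,3),0).astype(float); return (im[...,0]-im[...,2])/(im[...,0]+1)<.142
def runs(f,r0,r1):   # metal runs along a strip of rows
    m=metal(f)[r0:r1].mean(0)>.5; e=np.flatnonzero(np.diff(m.astype(int))); return e
def meas(save=None):
    s=sense(); f=grab_frame("wrist")
    if save: cv2.imwrite(f"pics/{save}.png",f["img"][:,:,::-1])
    return s,f
E
python3 - <<'E'
from h import *
s,f=meas("w3"); print(s['time_s'],s['eef_pos'],s['orientation'],s['ft_force'],s['wrist_torque'],s['qvel'].round(3))
for r in(170,200,215,230): print(r,runs(f,r,r+6))
A=R.from_euler('xyz',s['orientation']); T=f["cam_to_world"]
print((A.inv()*R.from_matrix(T[:3,:3])).as_matrix().round(4),A.inv().apply(T[:3,3]-s['eef_pos']))
t=grab_frame("top"); cv2.imwrite("pics/t3.png",t["img"][:,:,::-1])
E
```

```text
7.8 [521.56755833 155.14960079 239.90851231] [ 3.08522141e+00 -3.17195094e-05  2.10008838e-01] [ 0.48235568 -0.86653519 -6.91253418] [-0.1857163   0.01621795 -0.03173712] [-0.001 -0.001  0.    -0.001  0.001 -0.   ]
170 [ 39 230 247 311 326 329 448 520]
200 [ 27  33  44 231 248 310 319 323 444 514]
215 [ 15  21  46 231 248 309 442 511]
230 [  4   9  50 232 248 308 439 508]
[[-2.000e-04 -9.521e-01 -3.057e-01]
 [ 1.000e+00 -1.000e-04 -1.000e-04]
 [ 1.000e-04 -3.057e-01  9.521e-01]] [  85.45818718    0.24605258 -143.94439034]
```

View pics/w3.png

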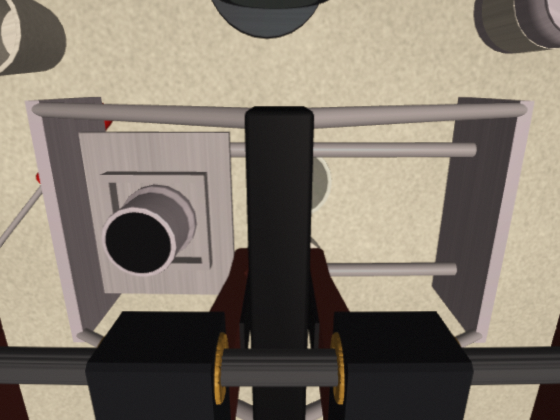

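Settled before the lamp: the truck is still at its stop with its right edge at column 231. The end plates are symmetric at columns 46 and 511, so the grip hasn't sagged noticeably.

```bash
cat >> h.py <<'E'
G=9.81; RC=np.array([[0,-.9521,-.3057],[1,0,0],[0,-.3057,.9521]]); TC=np.array([85.46,.25,-143.94])
def edges(f,r0=208,r1=222):
    im=cv2.GaussianBlur(f["img"],(3,3),0).astype(float)[r0:r1].mean(0)
    q=np.convolve((im[:,0]-im[:,2])/(im[:,0]+1),np.ones(3)/3,'same'); out=[]
    for i in np.flatnonzero(np.diff((q<.142).astype(int))):
        c=i+(.142-q[i])/(q[i+1]-q[i]); out.append((c,+1 if q[i+1]<.142 else -1))
    K=f["K"]; res=[]
    for c,sg in out:
        p=np.array([(c-K[0,2])/K[0,0],((r0+r1-1)/2-K[1,2])/K[1,1]]); u=p.copy()
        for _ in range(9): u=p/(1+f["k1"]*(u@u))
        d=RC@[u[0],u[1],1]; y=-(TC+d*((90-TC[2])/d[2]))[1]; yt=-(TC+d*((63-TC[2])/d[2]))[1]
        res.append((round(c,1),sg,round(y-48 if sg>0 else y+48,1),round(yt,1)))   # truck y if a truck edge; y at end plate top
    return res
E
python3 - <<'E'
from h import *
f={"img":cv2.imread("pics/w3.png")[:,:,::-1],"K":np.array([[370.614,0,278.914],[0,370.614,205.24],[0,0,1]]),"k1":-.027965}
for e in edges(f): print(e)
f["img"]=cv2.imread("pics/w2.png")[:,:,::-1]
for e in edges(f): print(e)
E
```

```text
(np.float64(0.2), -1, np.float64(237.1), np.float64(167.3))
(np.float64(46.3), 1, np.float64(109.0), np.float64(138.8))
(np.float64(231.6), -1, np.float64(79.4), np.float64(27.7))
(np.float64(248.3), 1, np.float64(-27.8), np.float64(17.9))
(np.float64(309.8), -1, np.float64(27.1), np.float64(-18.5))
(np.float64(442.7), 1, np.float64(-158.3), np.float64(-97.6))
(np.float64(511.9), -1, np.float64(-109.8), np.float64(-139.6))
(np.float64(558.7), 1, np.float64(-238.4), np.float64(-168.5))
(np.float64(0.2), -1, np.float64(237.1), np.float64(167.3))
(np.float64(46.4), 1, np.float64(108.9), np.float64(138.8))
(np.float64(231.7), -1, np.float64(79.3), np.float64(27.7))
(np.float64(248.4), 1, np.float64(-27.8), np.float64(17.8))
(np.float64(309.5), -1, np.float64(27.3), np.float64(-18.4))
(np.float64(442.6), 1, np.float64(-158.3), np.float64(-97.6))
(np.float64(511.8), -1, np.float64(-109.7), np.float64(-139.5))
(np.float64(558.8), 1, np.float64(-238.4), np.float64(-168.5))
```

```bash
cat > cyc.py <<'E'
from h import *
import sys,os
n=int(sys.argv[1]); LAG=.05; dt=.01; k1,k2=2.25,3.
def acc(y,v,b,th): return -G*(th+b)+G/5*y-v
def sim(x,th,act,targets,P=None):
    F=np.eye(3)+dt*np.array([[0,1,0],[G/5,-1,-G],[0,0,0]]); Q=np.diag([0,(.03*dt)**2*3,(.002**2)*dt])
    for t1 in targets:
        a0=th
        for i in range(10 if t1[1]==.1 else 5):
            c=a0+(t1[0]-a0)*(i+1)/(10 if t1[1]==.1 else 5); act+=(c-act)*dt/LAG
            x[1]+=dt*acc(*x,act); x[0]+=dt*x[1]
            if x[0]>=.08: x[0]=.08; x[1]=min(0,x[1])
            elif P is not None: P=F@P@F.T+Q
        th=t1[0]
    return x,th,act,P
if os.path.exists("st.json"): S=json.load(open("st.json"))
else: S=dict(x=[.08,0,0],P=np.diag([.0005**2,1e-6,.006**2]).tolist(),th=-.05618,act=-.05618,plan=[])
x,th,act,P=sim(np.array(S["x"]),S["th"],S["act"],S["plan"],np.array(S["P"]))
s,f=meas(); E=edges(f); pl=[e[3] for e in E if abs(abs(e[3])-139)<6]
c=[e[2]+.5 for e in E if min(abs(e[0]-248.3),abs(e[0]-309.7))>4 and abs(e[2]/1000-x[0])<.025 and abs(abs(e[3])-139)>4]
tm=s['orientation'][0]; tm=(tm-np.pi+np.pi)%(2*np.pi)-np.pi
print("t",s['time_s'],"pred",x.round(4),"cand",[float(v) for v in c],"edges",[(float(e[0]),e[1],float(e[2])) for e in E if 60<e[0]<435],"plates",[float(v) for v in pl],"th cmd/meas",round(th,4),round(tm,4),"eef",s['eef_pos'].round(1))
if c:
    y=np.mean(c)/1000; H=np.array([1,0,0]); K=P@H/(P[0,0]+.0006**2); x=x+K*(y-x[0]); P=P-np.outer(K,H@P)
x0=x.copy()
hold=[(th,.05)]; xx,_,aa,_=sim(x.copy(),th,act,hold); plan=[]; tt=th
for i in range(n):
    u=(G/5*xx[0]-xx[1]+k1*xx[0]+k2*xx[1])/G-xx[2]
    u=float(np.round(np.clip(u,tt-.02,tt+.02),4)); plan.append((u,.1)); xx,tt,aa,_=sim(xx,tt,aa,[(u,.1)])
print("est",x0.round(4),"sd",np.sqrt(np.diag(P)).round(4),"end",xx.round(4),"th",[p[0] for p in plan])
p0,r0=pose(th); rows(p0,r0,[pose(p[0]) for p in plan])
json.dump(dict(x=x0.tolist(),P=P.tolist(),th=th,act=act,plan=hold+plan),open("st.json","w"))
E
python3 cyc.py 8
```

```text
t 7.9 pred [0.08 0.   0.  ] cand [79.9] edges [(231.6, -1, 79.4), (248.4, 1, -27.8), (309.8, -1, 27.1)] plates [138.8, -139.6] th cmd/meas -0.0562 -0.0563 eef [521.6 155.1 240. ]
est [0.08 0.   0.  ] sd [0.0004 0.001  0.006 ] end [ 0.0711 -0.0448  0.    ] th [-0.0362, -0.0162, 0.0038, 0.0238, 0.0343, 0.0327, 0.029, 0.025]
[[0.0, 0.0014, 0.0], [0.0, 0.0028, 0.0001], [0.0, 0.0042, 0.0001], [0.0, 0.0056, 0.0002], [0.0, 0.0063, 0.0003], [0.0, 0.0062, 0.0003], [0.0, 0.006, 0.0003], [0.0, 0.0057, 0.0002]]
[[1.14, 0.0, 0.0], [2.29, 0.0, 0.0], [3.44, 0.0, 0.0], [4.58, 0.0, 0.0], [5.18, 0.0, 0.0], [5.09, 0.0, 0.0], [4.88, 0.0, 0.0], [4.65, 0.0, 0.0]]
```

>>> move_arm(delta_pos=[[0.0,0.0014,0.0],[0.0,0.0028,0.0001],[0.0,0.0042,0.0001],[0.0,0.0056,0.0002],[0.0,0.0063,0.0003],[0.0,0.0062,0.0003],[0.0,0.006,0.0003],[0.0,0.0057,0.0002]], rotation=[[1.14,0.0,0.0],[2.29,0.0,0.0],[3.44,0.0,0.0],[4.58,0.0,0.0],[5.18,0.0,0.0],[5.09,0.0,0.0],[4.88,0.0,0.0],[4.65,0.0,0.0]], hand=[0,0,0,0,0,0,0,0])

```text
time_s: 8.75
eef_pos: [522.7, 150.0, 240.0]
orientation: [-3.117, -0.0, 0.211]
ft_force: [0.2, 0.7, -7.1]
finger_gap: 23.6
grasp_force: 60.0
```

```bash
python3 cyc.py 4
```

```text
t 8.75 pred [ 0.0711 -0.0448  0.    ] cand [] edges [(310.3, -1, 26.8)] plates [139.1, -139.6] th cmd/meas 0.025 0.0246 eef [522.7 150.  240. ]
est [ 0.0711 -0.0448  0.    ] sd [0.0043 0.0208 0.0061] end [ 0.0473 -0.0524  0.    ] th [0.0197, 0.0164, 0.0138, 0.0115]
[[0.0, -0.0004, 0.0], [0.0, -0.0006, 0.0], [0.0, -0.0008, 0.0], [0.0, -0.0009, 0.0]]
[[-0.3, 0.0, 0.0], [-0.49, 0.0, 0.0], [-0.64, 0.0, 0.0], [-0.77, 0.0, 0.0]]
```

>>> move_arm(delta_pos=[[0.0,-0.0004,0.0],[0.0,-0.0006,0.0],[0.0,-0.0008,0.0],[0.0,-0.0009,0.0]], rotation=[[-0.3,0.0,0.0],[-0.49,0.0,0.0],[-0.64,0.0,0.0],[-0.77,0.0,0.0]], hand=[0,0,0,0])

```text
time_s: 9.2
eef_pos: [522.5, 150.9, 240.0]
orientation: [-3.13, -0.0, 0.211]
ft_force: [0.5, -0.5, -6.1]
finger_gap: 23.6
grasp_force: 60.0
```

```bash
python3 cyc.py 4
```

```text
t 9.2 pred [ 0.0473 -0.0524  0.    ] cand [42.0] edges [(115.7, -1, 157.5), (145.2, 1, 41.5), (310.0, -1, 27.0)] plates [138.9, -139.5] th cmd/meas 0.0115 0.0114 eef [522.5 150.9 240. ]
est [ 0.042  -0.0648  0.0018] sd [0.0006 0.0039 0.0015] end [ 0.0177 -0.038   0.0018] th [0.0018, -0.0003, -0.0012, -0.0017]
[[0.0, -0.0007, 0.0], [0.0, -0.0008, 0.0], [0.0, -0.0009, 0.0], [0.0, -0.0009, 0.0]]
[[-0.56, 0.0, 0.0], [-0.68, 0.0, 0.0], [-0.73, 0.0, 0.0], [-0.76, 0.0, 0.0]]
```

>>> move_arm(delta_pos=[[0.0,-0.0007,0.0],[0.0,-0.0008,0.0],[0.0,-0.0009,0.0],[0.0,-0.0009,0.0]], rotation=[[-0.56,0.0,0.0],[-0.68,0.0,0.0],[-0.73,0.0,0.0],[-0.76,0.0,0.0]], hand=[0,0,0,0])

```text
time_s: 9.65
eef_pos: [522.3, 151.7, 240.0]
orientation: [3.14, -0.0, 0.211]
ft_force: [0.0, -0.7, -7.2]
finger_gap: 24.0
grasp_force: 60.0
```

```bash
python3 cyc.py 5
```

```text
t 9.65 pred [ 0.0177 -0.038   0.0018] cand [26.3] edges [(115.6, -1, 157.5), (168.4, 1, 25.8), (309.9, -1, 27.0)] plates [138.9, -139.4] th cmd/meas -0.0017 -0.0017 eef [522.3 151.7 240. ]
est [ 0.026  -0.0139 -0.0021] sd [0.0006 0.0037 0.0015] end [ 0.0212 -0.015  -0.0021] th [0.0112, 0.0121, 0.0115, 0.0104, 0.0092]
[[0.0, 0.0009, 0.0], [0.0, 0.001, 0.0], [0.0, 0.0009, 0.0], [0.0, 0.0008, 0.0], [0.0, 0.0008, 0.0]]
[[0.74, 0.0, 0.0], [0.79, 0.0, 0.0], [0.76, 0.0, 0.0], [0.69, 0.0, 0.0], [0.62, 0.0, 0.0]]
```

>>> move_arm(delta_pos=[[0.0,0.0009,0.0],[0.0,0.001,0.0],[0.0,0.0009,0.0],[0.0,0.0008,0.0],[0.0,0.0008,0.0]], rotation=[[0.74,0.0,0.0],[0.79,0.0,0.0],[0.76,0.0,0.0],[0.69,0.0,0.0],[0.62,0.0,0.0]], hand=[0,0,0,0,0])

```text
time_s: 10.2
eef_pos: [522.5, 150.8, 240.1]
orientation: [-3.133, -0.0, 0.21]
ft_force: [-0.8, 0.2, -7.1]
finger_gap: 24.0
grasp_force: 60.0
```

```bash
python3 cyc.py 5
```

```text
t 10.2 pred [ 0.0212 -0.015  -0.0021] cand [17.3, 18.3] edges [(115.4, -1, 157.6), (181.8, 1, 16.8), (323.7, -1, 17.8)] plates [138.9, -139.4] th cmd/meas 0.0092 0.009 eef [522.5 150.8 240.1]
est [ 0.0179 -0.0234 -0.0009] sd [0.0006 0.0038 0.0015] end [ 0.0063 -0.0137 -0.0009] th [0.003, 0.0018, 0.0012, 0.001, 0.0009]
[[0.0, -0.0004, 0.0], [0.0, -0.0005, 0.0], [0.0, -0.0006, 0.0], [0.0, -0.0006, 0.0], [0.0, -0.0006, 0.0]]
[[-0.36, 0.0, 0.0], [-0.42, 0.0, 0.0], [-0.46, 0.0, 0.0], [-0.47, 0.0, 0.0], [-0.48, 0.0, 0.0]]
```

>>> move_arm(delta_pos=[[0.0,-0.0004,0.0],[0.0,-0.0005,0.0],[0.0,-0.0006,0.0],[0.0,-0.0006,0.0],[0.0,-0.0006,0.0]], rotation=[[-0.36,0.0,0.0],[-0.42,0.0,0.0],[-0.46,0.0,0.0],[-0.47,0.0,0.0],[-0.48,0.0,0.0]], hand=[0,0,0,0,0])

```text
time_s: 10.75
eef_pos: [522.3, 151.5, 240.1]
orientation: [-3.141, -0.0, 0.211]
ft_force: [0.3, 0.9, -6.3]
finger_gap: 23.4
grasp_force: 60.0
```

```bash
python3 cyc.py 5
```

```text
t 10.75 pred [ 0.0063 -0.0137 -0.0009] cand [4.5, 5.8] edges [(115.5, -1, 157.6), (200.8, 1, 4.0), (342.3, -1, 5.3)] plates [138.9, -139.3] th cmd/meas 0.0009 0.0007 eef [522.3 151.5 240.1]
est [ 0.0052 -0.0166 -0.0005] sd [0.0006 0.0038 0.0015] end [-0.0003 -0.0041 -0.0005] th [-0.0008, -0.001, -0.0009, -0.0008, -0.0006]
[[0.0, -0.0001, 0.0], [0.0, -0.0001, 0.0], [0.0, -0.0001, 0.0], [0.0, -0.0001, 0.0], [0.0, -0.0001, 0.0]]
[[-0.1, 0.0, 0.0], [-0.11, 0.0, 0.0], [-0.1, 0.0, 0.0], [-0.1, 0.0, 0.0], [-0.09, 0.0, 0.0]]
```

>>> move_arm(delta_pos=[[0.0,-0.0001,0.0],[0.0,-0.0001,0.0],[0.0,-0.0001,0.0],[0.0,-0.0001,0.0],[0.0,-0.0001,0.0]], rotation=[[-0.1,0.0,0.0],[-0.11,0.0,0.0],[-0.1,0.0,0.0],[-0.1,0.0,0.0],[-0.09,0.0,0.0]], hand=[0,0,0,0,0])

```text
time_s: 11.3
eef_pos: [522.3, 151.5, 240.1]
orientation: [3.141, -0.0, 0.211]
ft_force: [0.6, 0.4, -6.7]
finger_gap: 23.6
grasp_force: 60.0
```

```bash
python3 cyc.py 6
```

```text
t 11.3 pred [-0.0003 -0.0041 -0.0005] cand [-1.2, 0.09999999999999998] edges [(115.4, -1, 157.7), (209.3, 1, -1.7), (350.8, -1, -0.4)] plates [138.9, -139.3] th cmd/meas -0.0006 -0.0009 eef [522.3 151.5 240.1]
est [-0.0005 -0.0048 -0.0004] sd [0.0006 0.0038 0.0015] end [-0.0015  0.0006 -0.0004] th [-0.0008, -0.0007, -0.0006, -0.0004, -0.0003, -0.0002]
[[0.0, 0.0, 0.0], [0.0, 0.0, 0.0], [0.0, 0.0, 0.0], [0.0, 0.0, 0.0], [0.0, 0.0, 0.0], [0.0, 0.0, 0.0]]
[[-0.01, 0.0, 0.0], [-0.01, 0.0, 0.0], [0.0, 0.0, 0.0], [0.01, 0.0, 0.0], [0.02, 0.0, 0.0], [0.02, 0.0, 0.0]]
```

>>> move_arm(delta_pos=[[0.0,0.0,0.0],[0.0,0.0,0.0],[0.0,0.0,0.0],[0.0,0.0,0.0],[0.0,0.0,0.0],[0.0,0.0,0.0]], rotation=[[-0.01,0.0,0.0],[-0.01,0.0,0.0],[0.0,0.0,0.0],[0.01,0.0,0.0],[0.02,0.0,0.0],[0.02,0.0,0.0]], hand=[0,0,0,0,0,0])

```text
time_s: 11.95
eef_pos: [522.3, 151.5, 240.1]
orientation: [3.141, -0.0, 0.211]
ft_force: [0.2, 0.5, -7.7]
finger_gap: 23.7
grasp_force: 60.0
```

```bash
python3 cyc.py 8
```

```text
t 11.95 pred [-0.0015  0.0006 -0.0004] cand [-3.0, -1.7000000000000002] edges [(115.4, -1, 157.7), (212.0, 1, -3.5), (353.6, -1, -2.2)] plates [138.9, -139.2] th cmd/meas -0.0002 -0.0005 eef [522.3 151.5 240.1]
est [-0.0023 -0.0015 -0.0001] sd [0.0006 0.0039 0.0016] end [-0.002   0.0018 -0.0001] th [-0.0012, -0.0012, -0.0011, -0.001, -0.0008, -0.0007, -0.0006, -0.0005]
[[0.0, -0.0001, 0.0], [0.0, -0.0001, 0.0], [0.0, -0.0001, 0.0], [0.0, -0.0001, 0.0], [0.0, 0.0, 0.0], [0.0, 0.0, 0.0], [0.0, 0.0, 0.0], [0.0, 0.0, 0.0]]
[[-0.06, 0.0, 0.0], [-0.06, 0.0, 0.0], [-0.05, 0.0, 0.0], [-0.05, 0.0, 0.0], [-0.03, 0.0, 0.0], [-0.03, 0.0, 0.0], [-0.02, 0.0, 0.0], [-0.02, 0.0, 0.0]]
```

>>> move_arm(delta_pos=[[0.0,-0.0001,0.0],[0.0,-0.0001,0.0],[0.0,-0.0001,0.0],[0.0,-0.0001,0.0],[0.0,0.0,0.0],[0.0,0.0,0.0],[0.0,0.0,0.0],[0.0,0.0,0.0]], rotation=[[-0.06,0.0,0.0],[-0.06,0.0,0.0],[-0.05,0.0,0.0],[-0.05,0.0,0.0],[-0.03,0.0,0.0],[-0.03,0.0,0.0],[-0.02,0.0,0.0],[-0.02,0.0,0.0]], hand=[0,0,0,0,0,0,0,0])

```text
time_s: 12.8
eef_pos: [522.3, 151.5, 240.1]
orientation: [3.141, -0.0, 0.21]
ft_force: [0.1, -0.1, -6.0]
finger_gap: 23.6
grasp_force: 60.0
```

```bash
python3 cyc.py 8
```

```text
t 12.8 pred [-0.002   0.0018 -0.0001] cand [-2.2, -0.8999999999999999] edges [(115.4, -1, 157.6), (210.8, 1, -2.7), (352.4, -1, -1.4)] plates [138.8, -139.3] th cmd/meas -0.0005 -0.0009 eef [522.3 151.5 240.1]
est [-0.0016  0.0027 -0.0002] sd [0.0006 0.0044 0.0016] end [-0.0002  0.0005 -0.0002] th [0.0002, 0.0003, 0.0003, 0.0003, 0.0003, 0.0003, 0.0003, 0.0002]
[[0.0, 0.0, 0.0], [0.0, 0.0001, 0.0], [0.0, 0.0001, 0.0], [0.0, 0.0001, 0.0], [0.0, 0.0001, 0.0], [0.0, 0.0001, 0.0], [0.0, 0.0001, 0.0], [0.0, 0.0, 0.0]]
[[0.04, 0.0, 0.0], [0.05, 0.0, 0.0], [0.05, 0.0, 0.0], [0.05, 0.0, 0.0], [0.05, 0.0, 0.0], [0.05, 0.0, 0.0], [0.05, 0.0, 0.0], [0.04, 0.0, 0.0]]
```

Very steady. I'll keep going, and also check the part's height and place from the fixed views later on.

>>> move_arm(delta_pos=[[0.0,0.0,0.0],[0.0,0.0001,0.0],[0.0,0.0001,0.0],[0.0,0.0001,0.0],[0.0,0.0001,0.0],[0.0,0.0001,0.0],[0.0,0.0001,0.0],[0.0,0.0,0.0]], rotation=[[0.04,0.0,0.0],[0.05,0.0,0.0],[0.05,0.0,0.0],[0.05,0.0,0.0],[0.05,0.0,0.0],[0.05,0.0,0.0],[0.05,0.0,0.0],[0.04,0.0,0.0]], hand=[0,0,0,0,0,0,0,0])

```text
time_s: 13.65
eef_pos: [522.4, 151.5, 240.1]
orientation: [3.141, -0.0, 0.211]
ft_force: [0.7, 0.3, -6.7]
finger_gap: 23.7
grasp_force: 60.0
```

```bash
python3 cyc.py 8
```

```text
t 13.65 pred [-0.0002  0.0005 -0.0002] cand [-1.3, 0.0] edges [(115.4, -1, 157.7), (209.5, 1, -1.8), (351.0, -1, -0.5)] plates [138.9, -139.3] th cmd/meas 0.0002 -0.0002 eef [522.4 151.5 240.1]
est [-0.0006 -0.0005 -0.0001] sd [0.0006 0.0044 0.0016] end [-0.0007  0.0005 -0.0001] th [-0.0003, -0.0003, -0.0003, -0.0003, -0.0002, -0.0002, -0.0001, -0.0001]
[[0.0, 0.0, 0.0], [0.0, 0.0, 0.0], [0.0, 0.0, 0.0], [0.0, 0.0, 0.0], [0.0, 0.0, 0.0], [0.0, 0.0, 0.0], [0.0, 0.0, 0.0], [0.0, 0.0, 0.0]]
[[-0.03, 0.0, 0.0], [-0.03, 0.0, 0.0], [-0.03, 0.0, 0.0], [-0.03, 0.0, 0.0], [-0.02, 0.0, 0.0], [-0.02, 0.0, 0.0], [-0.02, 0.0, 0.0], [-0.02, 0.0, 0.0]]
```

>>> move_arm(delta_pos=[[0.0,0.0,0.0],[0.0,0.0,0.0],[0.0,0.0,0.0],[0.0,0.0,0.0],[0.0,0.0,0.0],[0.0,0.0,0.0],[0.0,0.0,0.0],[0.0,0.0,0.0]], rotation=[[-0.03,0.0,0.0],[-0.03,0.0,0.0],[-0.03,0.0,0.0],[-0.03,0.0,0.0],[-0.02,0.0,0.0],[-0.02,0.0,0.0],[-0.02,0.0,0.0],[-0.02,0.0,0.0]], hand=[0,0,0,0,0,0,0,0])

```text
time_s: 14.5
eef_pos: [522.3, 151.5, 240.1]
orientation: [3.141, -0.0, 0.211]
ft_force: [0.1, -0.0, -7.5]
finger_gap: 23.9
grasp_force: 60.0
```

```bash
python3 cyc.py 9; python3 - <<'E'
from h import *
f=grab_frame("scene"); cv2.imwrite("pics/s5.png",cv2.resize(f["img"][120:320,180:440],None,fx=3,fy=3)[:,:,::-1])
w=TGT+130*np.array([np.cos(YAW),np.sin(YAW),0])
print("crop px of part mid, window",(proj(f,[TGT,w])-[180,120])*3)
S=json.load(open("st.json")); S["plan"].insert(0,S["plan"][0]); json.dump(S,open("st.json","w"))
E
```

```text
t 14.5 pred [-0.0007  0.0005 -0.0001] cand [-0.09999999999999998, 1.2] edges [(115.4, -1, 157.7), (207.8, 1, -0.6), (349.3, -1, 0.7)] plates [138.9, -139.3] th cmd/meas -0.0001 -0.0005 eef [522.3 151.5 240.1]
est [ 0.0005  0.0029 -0.0004] sd [0.0006 0.0044 0.0016] end [ 0.0012 -0.001  -0.0004] th [0.0013, 0.0014, 0.0013, 0.0012, 0.0011, 0.001, 0.0009, 0.0008, 0.0007]
[[0.0, 0.0001, 0.0], [0.0, 0.0001, 0.0], [0.0, 0.0001, 0.0], [0.0, 0.0001, 0.0], [0.0, 0.0001, 0.0], [0.0, 0.0001, 0.0], [0.0, 0.0001, 0.0], [0.0, 0.0001, 0.0], [0.0, 0.0001, 0.0]]
[[0.08, 0.0, 0.0], [0.09, 0.0, 0.0], [0.08, 0.0, 0.0], [0.07, 0.0, 0.0], [0.07, 0.0, 0.0], [0.06, 0.0, 0.0], [0.06, 0.0, 0.0], [0.05, 0.0, 0.0], [0.05, 0.0, 0.0]]
crop px of part mid, window [[362.56408977 163.85300957]
 [460.77612301 248.83759238]]
```

View pics/s5.png

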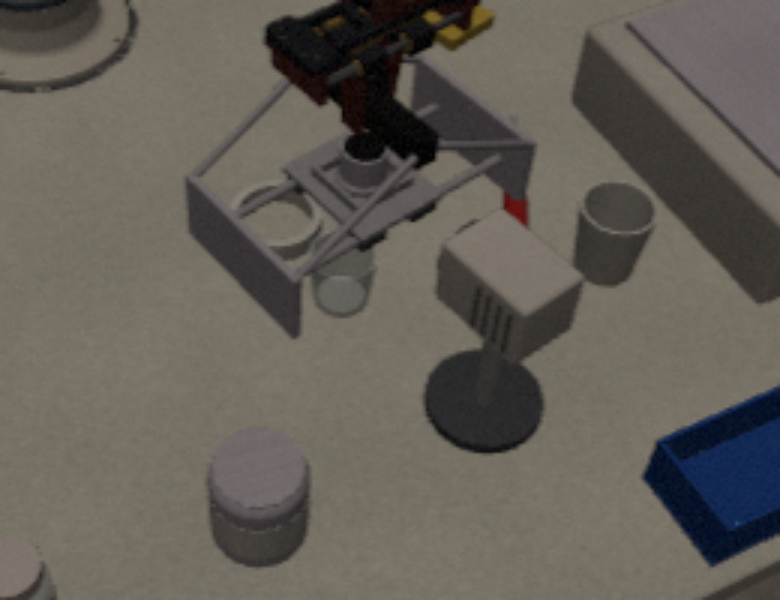

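The part stands upright on the mid-rail truck at crop (364,165), against (363,164) expected. The lamp box is at (510,285) and nothing else has moved.

>>> move_arm(delta_pos=[[0.0,0.0001,0.0],[0.0,0.0001,0.0],[0.0,0.0001,0.0],[0.0,0.0001,0.0],[0.0,0.0001,0.0],[0.0,0.0001,0.0],[0.0,0.0001,0.0],[0.0,0.0001,0.0],[0.0,0.0001,0.0]], rotation=[[0.08,0.0,0.0],[0.09,0.0,0.0],[0.08,0.0,0.0],[0.07,0.0,0.0],[0.07,0.0,0.0],[0.06,0.0,0.0],[0.06,0.0,0.0],[0.05,0.0,0.0],[0.05,0.0,0.0]], hand=[0,0,0,0,0,0,0,0,0])

```text
time_s: 15.5
eef_pos: [522.4, 151.4, 240.1]
orientation: [-3.141, -0.0, 0.211]
ft_force: [-0.3, 0.2, -6.5]
finger_gap: 23.5
grasp_force: 60.0
```

```bash
python3 cyc.py 8
```

```text
t 15.5 pred [ 0.0016 -0.0006 -0.0004] cand [0.2, 1.5] edges [(115.5, -1, 157.6), (207.3, 1, -0.3), (348.8, -1, 1.0)] plates [138.9, -139.3] th cmd/meas 0.0007 0.0003 eef [522.4 151.4 240.1]
est [ 0.0009 -0.0019 -0.0002] sd [0.0006 0.0049 0.0017] end [-0.0001 -0.0003 -0.0002] th [0.0001, 0.0001, 0.0001, 0.0001, 0.0001, 0.0001, 0.0001, 0.0001]
[[0.0, 0.0, 0.0], [0.0, 0.0, 0.0], [0.0, 0.0, 0.0], [0.0, 0.0, 0.0], [0.0, 0.0, 0.0], [0.0, 0.0, 0.0], [0.0, 0.0, 0.0], [0.0, 0.0, 0.0]]
[[-0.03, 0.0, 0.0], [-0.03, 0.0, 0.0], [-0.03, 0.0, 0.0], [-0.03, 0.0, 0.0], [-0.03, 0.0, 0.0], [-0.03, 0.0, 0.0], [-0.03, 0.0, 0.0], [-0.03, 0.0, 0.0]]
```

>>> move_arm(delta_pos=[[0.0,0.0,0.0],[0.0,0.0,0.0],[0.0,0.0,0.0],[0.0,0.0,0.0],[0.0,0.0,0.0],[0.0,0.0,0.0],[0.0,0.0,0.0],[0.0,0.0,0.0]], rotation=[[-0.03,0.0,0.0],[-0.03,0.0,0.0],[-0.03,0.0,0.0],[-0.03,0.0,0.0],[-0.03,0.0,0.0],[-0.03,0.0,0.0],[-0.03,0.0,0.0],[-0.03,0.0,0.0]], hand=[0,0,0,0,0,0,0,0])

```text
time_s: 16.35
eef_pos: [522.4, 151.4, 240.1]
orientation: [3.141, -0.0, 0.21]
ft_force: [-0.7, -0.1, -7.2]
finger_gap: 23.7
grasp_force: 60.0
```

```bash
python3 cyc.py 8
```

```text
t 16.35 pred [-0.0001 -0.0003 -0.0002] cand [-0.4, 1.0] edges [(115.4, -1, 157.6), (208.1, 1, -0.9), (349.6, -1, 0.5)] plates [138.9, -139.3] th cmd/meas 0.0001 -0.0002 eef [522.4 151.4 240.1]
est [ 0.0003  0.0005 -0.0003] sd [0.0006 0.0044 0.0017] end [ 0.0005 -0.0003 -0.0003] th [0.0006, 0.0006, 0.0006, 0.0006, 0.0006, 0.0005, 0.0005, 0.0005]
[[0.0, 0.0, 0.0], [0.0, 0.0, 0.0], [0.0, 0.0, 0.0], [0.0, 0.0, 0.0], [0.0, 0.0, 0.0], [0.0, 0.0, 0.0], [0.0, 0.0, 0.0], [0.0, 0.0, 0.0]]
[[0.03, 0.0, 0.0], [0.03, 0.0, 0.0], [0.03, 0.0, 0.0], [0.03, 0.0, 0.0], [0.03, 0.0, 0.0], [0.02, 0.0, 0.0], [0.02, 0.0, 0.0], [0.02, 0.0, 0.0]]
```

>>> move_arm(delta_pos=[[0.0,0.0,0.0],[0.0,0.0,0.0],[0.0,0.0,0.0],[0.0,0.0,0.0],[0.0,0.0,0.0],[0.0,0.0,0.0],[0.0,0.0,0.0],[0.0,0.0,0.0]], rotation=[[0.03,0.0,0.0],[0.03,0.0,0.0],[0.03,0.0,0.0],[0.03,0.0,0.0],[0.03,0.0,0.0],[0.02,0.0,0.0],[0.02,0.0,0.0],[0.02,0.0,0.0]], hand=[0,0,0,0,0,0,0,0])

```text
time_s: 17.2
eef_pos: [522.4, 151.5, 240.1]
orientation: [-3.141, -0.0, 0.211]
ft_force: [1.0, -0.8, -6.7]
finger_gap: 23.1
grasp_force: 60.0
```

```bash
python3 cyc.py 8
```

```text
t 17.2 pred [ 0.0005 -0.0003 -0.0003] cand [-1.0, 0.3] edges [(115.4, -1, 157.6), (209.0, 1, -1.5), (350.6, -1, -0.2)] plates [138.9, -139.3] th cmd/meas 0.0005 0.0002 eef [522.4 151.5 240.1]
est [-0.0003 -0.0019 -0.0001] sd [0.0006 0.0044 0.0016] end [-0.0009  0.0006 -0.0001] th [-0.0005, -0.0005, -0.0005, -0.0004, -0.0004, -0.0003, -0.0002, -0.0002]
[[0.0, -0.0001, 0.0], [0.0, -0.0001, 0.0], [0.0, -0.0001, 0.0], [0.0, -0.0001, 0.0], [0.0, -0.0001, 0.0], [0.0, -0.0001, 0.0], [0.0, 0.0, 0.0], [0.0, 0.0, 0.0]]
[[-0.06, 0.0, 0.0], [-0.06, 0.0, 0.0], [-0.06, 0.0, 0.0], [-0.05, 0.0, 0.0], [-0.05, 0.0, 0.0], [-0.05, 0.0, 0.0], [-0.04, 0.0, 0.0], [-0.04, 0.0, 0.0]]
```

>>> move_arm(delta_pos=[[0.0,-0.0001,0.0],[0.0,-0.0001,0.0],[0.0,-0.0001,0.0],[0.0,-0.0001,0.0],[0.0,-0.0001,0.0],[0.0,-0.0001,0.0],[0.0,0.0,0.0],[0.0,0.0,0.0]], rotation=[[-0.06,0.0,0.0],[-0.06,0.0,0.0],[-0.06,0.0,0.0],[-0.05,0.0,0.0],[-0.05,0.0,0.0],[-0.05,0.0,0.0],[-0.04,0.0,0.0],[-0.04,0.0,0.0]], hand=[0,0,0,0,0,0,0,0])

```text
time_s: 18.05
eef_pos: [522.4, 151.4, 240.1]
orientation: [3.141, -0.0, 0.211]
ft_force: [-0.9, -0.7, -8.3]
finger_gap: 24.1
grasp_force: 60.0
```

```bash
python3 cyc.py 4 | head -2; python3 -c "
from plant import *
print(close_job())"
```

```text
t 18.05 pred [-0.0009  0.0006 -0.0001] cand [-0.8999999999999999, 0.3] edges [(115.4, -1, 157.7), (209.0, 1, -1.4), (350.5, -1, -0.2)] plates [138.9, -139.3] th cmd/meas -0.0002 -0.0006 eef [522.4 151.4 240.1]
est [-0.0003  0.0018 -0.0003] sd [0.0006 0.0044 0.0016] end [ 0.0004  0.0007 -0.0003] th [0.0006, 0.0007, 0.0006, 0.0006]
the job is handed in; nothing more can be done
None
```

I handed the job in at about 18 s. By then the truck had measured within about 6 mm of the rails' middle for over 7 s, with the carrier held level before the lamp window; the hand-in returned no verdict.

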